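# Slide the test-print carrier round the bend to the lamp block

### The arm

A 7-joint arm with a two-finger parallel gripper is mounted at the origin on the work surface. World frame = base frame: x ahead of the robot, y to its left, z up, the work surface at z = 0. Lengths are in mm, angles in rad, forces in N, time in s.
With the tool pointing down it reaches from about 425 to 875 mm from the base axis. Payload 8.4 kg.
Tool frame: the origin (TCP) lies at the very end of the fingers, on their centre line; the grasp point (between the pads) lies 19 mm behind it; z points along the fingers, y is the line along which they close (so a half turn about z gives the same grasp; the last joint's range is limited). The gripper opens to 85 mm and grips with 20 to 120 N. Pads are 22 mm wide; open, the fingers measure 114 mm over their backs; the gripper's body (76 mm by 85 mm) begins 54 mm behind the grasp point. The pads swing forward as they close: fully open they stand 13 mm farther back than shut.
Start: joints at [-1.438, 0.333, 0.04, 1.465, -0.013, 1.343, -0.059], TCP at [149.328, 632.586, 231.308] pointing down, gripper open.
Joint ranges: [-2.58, 2.58], [-0.38, 2.09], [-1.3, 1.39], [0.25, 2.4], [-1.5, 4.64], [0.08, 2.09], [-2.65, 2.65]. Speed limits (rad/s): [2.22, 2.22, 2.79, 2.79, 3.14, 3.14, 3.14].

### API

Orientations are given as a unit quaternion [w, x, y, z].
In Python, from station import * gives the robot as it stands. The module is installed in compiled form; this text tells all that it offers.
- The arm moves only by the tool play_rows, never from a script. Its argument "increments" is a list that holds one entry, the list of rows, each a list of 5 numbers: the shift along the world's x, y, z scaled (see below), then the turn about the world's z scaled (see below), then the opening, from 0 (shut) to 1 (fully open). A call has 1 to 12 rows; each row is the pose to reach, as a shift and turn from the pose commanded when the call began; what a row does not reach only later rows make up. The controller multiplies each number of a shift by 0.1 m and each number of a turn by 120 degrees. A row lasts 1/10 s, in which the tool goes at most 50 mm and 8.59 degrees, less where a joint would pass 70% of its speed; a pose out of reach is approached as far as the arm can. A call with a number of a shift or a turn outside -1 to 1 is refused whole. A call with a gripper value outside its range is refused whole. The fingers move at their own pace and stop on an object; "grip_force" is the grip in N (left out, the last holds). Time passes only in rows, so rows that repeat a pose let the fingers close. It gives the time, the measured TCP pose, the force, the opening and the grip force at its end, in the units of the state.
- get_state(): the state, without advancing time (a new reading comes with each control period).
- get_image(name): name is "side" or "top"; returns a dict with "image" (480x640x3 uint8, red, green, blue), "camera_matrix" (3x3 intrinsics, pixels), "R" (3x3) and "t" (3): a world point X has camera coordinates R X + t. Camera axes: x right, y down, z forward; pixel columns grow to the right and rows downward; lengths in mm; the calibration is good to about 2 mm. A picture is of the moment at which its call begins. There is no depth.
- job_done(): hands the job in; it is judged then, once.
Trained networks look in the newest picture that a camera, given by its name, has taken for a name from the list of things; names that differ only in an ending like _2 or _b are one class to them, and where a whole thing is asked for, a point or a joint stands for the part that bears it (a point fixed in the world has none). Each returns a list of dicts, best first, with "conf" (0 to 1); they miss things now and then, are a little off and sometimes report something else, mostly with a low value. They report only what shows in the picture. A call takes as long as a camera call.
- find_in(camera, thing): "pixel" ([column, row] in pixels, amid what is visible of it).
- outline_of(camera, thing): "pixels" (480x640 bool, what is visible of it) and "pixel" ([column, row] in pixels, amid what is visible of it).
The state is a dict: "time_s": time; "joints": joint angles; "joint_vel": joint speeds; "joint_torque": joint torques, N m; "tool_pos": TCP position; "ee_rot": TCP orientation; "contact_force": force on the tool from outside, world axes, zero at the start; "ft_torque": the same for the moment, N m; "finger_gap": opening from 0.0 (shut) to 1.0 (fully open); "finger_force": force on a finger pad.
Only numpy, scipy, OpenCV 4.12 (cv2) and the standard library are available. Lean on these libraries where they do the work, as an engineer would, in place of code of your own. Each camera call takes 0.05 s, during which the arm holds its last target. There are 200 camera calls.

### The job

One of the two round test-print carriers stands in the curved guide. Push that carrier along the channel, round the bend and on until it is fully home against the grey lamp block that closes the far end, keeping it down in the guide all the way. Leave it standing there, and do not shift the spare carrier that stands outside the channel.

Things in the scene. Friction and masses are not known exactly. Their poses are not given: they have to be found in the camera images.
- carrier: Dark wooden puck, 64 mm diameter, 44 mm tall, 0.17 to 0.35 kg, steel band, small blue print on its flat top. Loose, standing in the straight entry leg of the guide's channel. Channel: between two rails on a 10 mm board, 76 mm wide (12 mm play); rails 4 mm thick, 26 mm high, tops 36 mm above the bench. Origin: centre of its underside, z up; yaw is free. Pushed near its top it can tip.
- guide: Fixed L-shaped channel on a plywood board; rails and board waxed and slippery (friction 0.2). Origin: centre of curvature of the bend, at bench level; z up. In its frame (mm) the centreline runs along +x at y=-100 from the open entry x=-180 to x=0, round a quarter circle of radius 100 about the origin (turning left) to (100, 0), then along +y at x=100 to the closed end, y=100. Board: x -195 to 165, y -175 to 160.
- bay (a point): Where the centre of the carrier's underside lies when home: on the channel's centreline, on top of the board, 32 mm before the face of the grey lamp block closing the end (x=100, y=68, z=10 mm in the guide's frame). The block is 84 mm wide, 26 mm thick, its top 68 mm above the bench.
- spare: The spare carrier, same shape, size and look, standing on the board outside the channel, in the inside of the L (near a loose brass paperweight 32 mm tall). Leave it where it is. Origin: centre of its underside, z up.

How it is judged:
By the outcome, as a careful person would: the job done as asked, in the order asked, and still so for the second after the job is handed in, with the robot touching nothing.
It also fails if it takes over 48 s, if anything falls off the work surface, if the arm or the gripper's body presses on something with over 40 N, if the wrist force passes 120 N, or if a joint passes its speed limit or range.

## Working session

There is one attempt and no reset: what is moved stays moved. The work goes in short steps, Python scripts to look and compute and a tool call to move; the robot and the scene stay as the last step left them, time stands still between calls to the robot, and variables do not carry over. Pictures are saved under pics/ and viewed, at most 10 in all, crops included, and the job is handed in when it is done.

Besides the shell and the picture viewer there is one more tool, called after "Call:" as name(argument=value, ...), one argument or row to a line, values as JSON. play_rows: Moves the arm, as the interface text tells. Its arguments: {"type":"object","properties":{"increments":{"type":"array"},"grip_force":{"type":"number"}},"required":["increments"]}

```bash
mkdir -p pics; cat > h.py <<'E'
from station import *
import numpy as np, cv2
def ray(im,px,z):
    K,R,t=[np.array(im[k],float) for k in("camera_matrix","R","t")]
    c=-R.T@t; d=R.T@np.linalg.solve(K,[px[0],px[1],1.]); return c+d*(z-c[2])/d[2]
def proj(im,X):
    K,R,t=[np.array(im[k],float) for k in("camera_matrix","R","t")]
    p=K@(R@np.array(X,float)+t); return p[:2]/p[2]
E
python3 - <<'E'
from h import *
for n in("top","side"):
    im=get_image(n); cv2.imwrite(f"pics/{n}0.png",im["image"][:,:,::-1])
    print(n,-np.array(im["R"]).T@im["t"])
    for th,z in(("carrier",54),("guide",10),("spare",54)):
        for d in outline_of(n,th)[:3]: print(th,round(d["conf"],2),d["pixel"],ray(im,d["pixel"],z).round(),d["pixels"].sum())
s=get_state();print(s["tool_pos"],s["ee_rot"],s["finger_gap"],s["time_s"])
E
```

```text
top [504.18890054  30.32804974 695.58011491]
guide 0.96 [325.0, 253.2] [555.  24.  10.] 55235
spare 0.8 [398.3, 181.1] [649. -74.  54.] 1925
spare 0.68 [327.6, 251.9] [554.  21.  54.] 55413
side [243.55040303 352.38044155 487.79943618]
carrier 0.98 [231.9, 244.6] [622. 113.  54.] 2699
guide 0.61 [323.7, 283.5] [525.  54.  10.] 51281
spare 0.61 [321.9, 177.8] [632. -55.  54.] 1930
spare 0.21 [324.5, 280.6] [502.  78.  54.] 51572
[149.34152383 632.51090383 231.19053436] [-2.08016945e-05  1.15686886e-01  9.93285722e-01 -1.33859580e-04] 0.9998687787497881 0.4
```

View pics/top0.png

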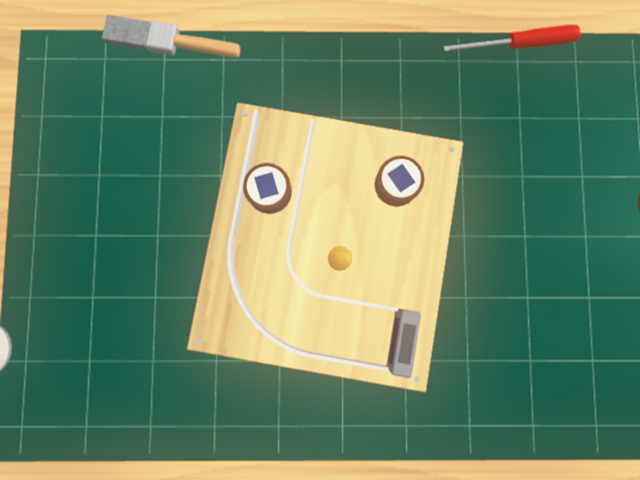

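View pics/side0.png

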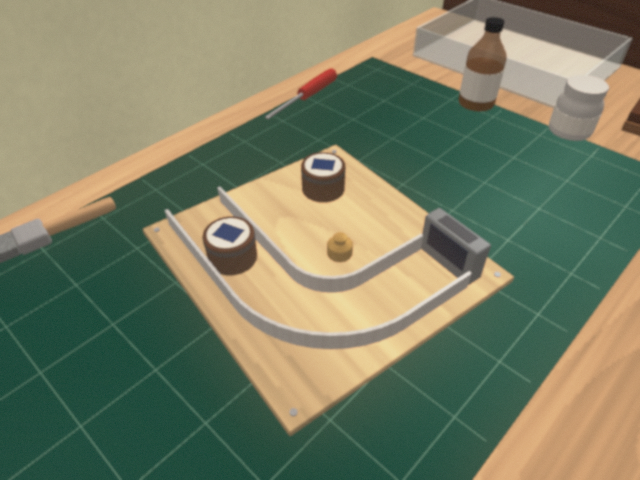

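The top view shows the carrier in the entry leg at (268,185), the spare at (400,180), the paperweight at (340,258) and the lamp block at (404,343). The side view agrees, with the carrier at (231,245) and the spare at (323,176). Next I fit the guide pose from the board corners.

```bash
cat >> h.py <<'E'
def g2w(p,x,y,z=0):
    c,s=np.cos(p[2]),np.sin(p[2]); return np.array([p[0]+c*x-s*y,p[1]+s*x+c*y,z])
E
python3 - <<'E'
from h import *
from scipy.optimize import least_squares as ls
C=[(-195,-175),(-195,160),(165,160),(165,-175)]
P={"top":[(237,103),(462,142),(427,391),(188,349)],"side":[(145,231),(336,147),(512,277),(291,433)]}
I={n:get_image(n) for n in P}
f=lambda p,N:np.concatenate([proj(I[n],g2w(p,*c,10))-q for n in N for c,q in zip(C,P[n])])
for N in(["top"],["side"],["top","side"]):
    r=ls(f,[520,30,2.9],args=(N,)); print(N,r.x.round(3),r.fun.round(1))
p=r.x; np.save("p.npy",p)
inv=lambda w:(np.array([[np.cos(p[2]),np.sin(p[2])],[-np.sin(p[2]),np.cos(p[2])]])@(w[:2]-p[:2])).round(1)
for n,q in(("top",(266,185)),("side",(229,232)),("top",(401,178)),("side",(323,163))):
    w=ray(I[n],q,54);print(n,w.round(1),inv(w))
for n,z in(("top",10),):print("brass",inv(ray(I[n],(340,258),25)))
for q in[(-185,-100),(-100,-100),(-50,-100),(0,-100),(100,0),(100,24),(100,68)]:
    w=g2w(p,*q);print(q,w.round(1),np.hypot(*w[:2]).round())
E
```

```text
['top'] [554.164  14.152   2.972] [-0.4 -0.7  1.3 -1.2 -0.2  0.7 -0.6  1. ]
['side'] [550.969  14.255   2.971] [-3.  -1.8 -0.3 -2.6  3.2 -0.3 -0.3  0.7]
['top', 'side'] [552.492  14.062   2.972] [-0.4  0.4  1.3 -0.1 -0.1  1.9 -0.6  2.2 -3.5 -2.3 -1.  -3.   2.1 -1.
 -1.1 -0.5]
top [643.7 104.1  54. ] [ -74.7 -104.1]
side [641.3 101.2  54. ] [ -72.8 -100.8]
top [653.7 -77.5  54. ] [-115.2   73.2]
side [654.6 -81.3  54. ] [-116.7   76.7]
brass [ 3.2 10.9]
(-185, -100) [751.7  81.4   0. ] 756.0
(-100, -100) [667.9  95.7   0. ] 675.0
(-50, -100) [618.7 104.2   0. ] 627.0
(0, -100) [569.4 112.6   0. ] 580.0
(100, 0) [453.9  31.    0. ] 455.0
(100, 24) [449.9   7.3   0. ] 450.0
(100, 68) [442.4 -36.1   0. ] 444.0
```

Call:
play_rows(
  increments=[
    [[0.4,-0.4,0,0.01,0],[0.75,-0.75,0,0.03,0],[1,-1,0,0.03,0],[1,-1,0,0.03,0]],
  ],
  grip_force=20,
)

```text
time_s: 0.9
tool_pos: [255.6, 528.2, 232.0]
ee_rot: [0.001, 0.089, 0.996, -0.0]
contact_force: [0.6, 0.3, 1.1]
finger_gap: 0.33
finger_force: 0.0
```

Call:
play_rows(
  increments=[
    [[0.35,-0.35,0,0,0],[0.7,-0.7,0,0,0],[1,-1,0,0,0]],
  ],
)

```text
time_s: 1.2
tool_pos: [350.7, 431.1, 231.6]
ee_rot: [0.0, 0.085, 0.996, 0.0]
contact_force: [-0.5, 1.5, -0.1]
finger_gap: 0.001
finger_force: 0.0
```

Call:
play_rows(
  increments=[
    [[0.35,-0.35,0,0,0],[0.7,-0.7,0,0,0],[1,-1,0,0,0]],
  ],
)

```text
time_s: 1.5
tool_pos: [450.9, 330.8, 231.7]
ee_rot: [0.0, 0.085, 0.996, 0.0]
contact_force: [0.7, 0.4, 0.1]
finger_gap: -0.002
finger_force: 0.0
```

Call:
play_rows(
  increments=[
    [[0.35,-0.35,0,0,0],[0.7,-0.7,0,0,0],[1,-1,0,0,0]],
  ],
)

```text
time_s: 1.8
tool_pos: [550.9, 230.8, 231.7]
ee_rot: [0.0, 0.085, 0.996, 0.0]
contact_force: [0.0, 1.3, 0.1]
finger_gap: -0.001
finger_force: 0.0
```

Call:
play_rows(
  increments=[
    [[0.35,-0.35,0,0,0],[0.7,-0.7,0,0,0],[1,-1,0,0,0],[1,-1,0,0,0]],
  ],
)

```text
time_s: 2.2
tool_pos: [652.4, 125.9, 230.9]
ee_rot: [0.001, 0.088, 0.996, -0.002]
contact_force: [-0.3, -0.1, 0.2]
finger_gap: -0.0
finger_force: 0.0
```

Call:
play_rows(
  increments=[
    [[0.3,-0.2,-0.3,0,0],[0.59,-0.4,-0.6,0,0],[0.59,-0.4,-1,0,0],[0.59,-0.4,-1,0,0],[0.59,-0.4,-1,0,0]],
  ],
)

```text
time_s: 2.7
tool_pos: [707.8, 93.9, 131.5]
ee_rot: [-0.001, 0.084, 0.996, 0.0]
contact_force: [-0.6, 1.5, 1.2]
finger_gap: 0.002
finger_force: 0.0
```

```bash
python3 - <<'E'
from h import *
p=np.array([553.5,14.1,2.972]);np.save("p.npy",p)
s=get_state();print(s["tool_pos"],s["ee_rot"],g2w(p,-140,-100))
I=[get_image(n) for n in("top","side")]
cv2.imwrite("pics/1.png",cv2.resize(np.hstack([i["image"] for i in I]),(800,300))[:,:,::-1])
E
```

```text
[707.78614883  93.93260261 131.49836764] [-7.59769493e-04  8.38012061e-02  9.96482199e-01  8.87520731e-05] [708.3695902   89.03603961   0.        ]
```

View pics/1.png

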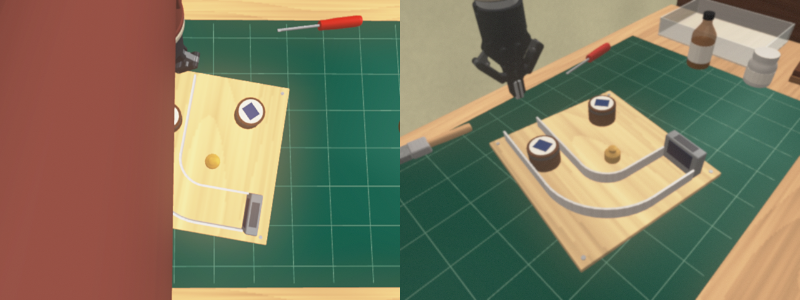

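The side view shows the closed fingers at (518,92), above the entry behind the carrier, and the channel is clear below them. I'll lower the tool.

Call:
play_rows(
  increments=[
    [[0,-0.05,-0.3,0,0],[0,-0.05,-0.6,0,0],[0,-0.05,-0.85,0,0],[0,-0.05,-1,0,0],[0,-0.05,-1,0,0]],
  ],
)

```text
time_s: 3.3
tool_pos: [707.8, 88.4, 30.9]
ee_rot: [-0.001, 0.084, 0.996, 0.0]
contact_force: [0.1, -0.5, -0.4]
finger_gap: -0.001
finger_force: 0.0
```

Call:
play_rows(
  increments=[
    [[0,0,-0.06,0,0],[0,0,-0.11,0,0],[0,0,-0.11,0,0]],
  ],
)

```text
time_s: 3.6
tool_pos: [708.5, 87.7, 20.7]
ee_rot: [0.0, 0.084, 0.996, 0.0]
contact_force: [-0.8, -0.3, -0.4]
finger_gap: 0.003
finger_force: 0.0
```

```bash
python3 - <<'E'
from h import *
p=np.load("p.npy")
s=get_state();print(s["tool_pos"],s["contact_force"])
# pusher path: straight to x=0, arc, straight to y=24ish, centreline
prev=None
pts=[(x,-100,0) for x in(-140,-115,-90,-60,-30,0)]+[(100*np.sin(a),-100*np.cos(a),np.degrees(a)) for a in np.radians([15,30,45,60,75,90])]+[(100,y,90) for y in(10,20,25)]
for x,y,a in pts: print(round(x),round(y),round(a),g2w(p,x,y)[:2].round(1))
E
```

```text
[708.52083396  87.67026596  20.65241118] [-0.75220896 -0.3449306  -0.35299347]
-140 -100 0 [708.4  89. ]
-115 -100 0 [683.7  93.3]
-90 -100 0 [659.1  97.5]
-60 -100 0 [629.5 102.5]
-30 -100 0 [599.9 107.6]
0 -100 0 [570.4 112.7]
26 -97 15 [544.3 113.7]
50 -87 30 [518.8 107.9]
71 -71 45 [495.7  95.7]
87 -50 60 [476.6  78. ]
97 -26 75 [462.7  55.9]
100 0 90 [454.9  31. ]
100 10 90 [453.2  21.1]
100 20 90 [451.6  11.3]
100 25 90 [450.7   6.3]
```

Call:
play_rows(
  increments=[
    [[-0.08,0.015,0,0,0],[-0.16,0.03,0,0,0],[-0.24,0.045,0,0,0],[-0.32,0.06,0,0,0],[-0.4,0.075,0,0,0],[-0.48,0.09,0,0,0],[-0.56,0.105,0,0,0],[-0.64,0.12,0,0,0],[-0.72,0.135,0,0,0],[-0.8,0.15,0,0,0],[-0.88,0.165,0,0,0],[-0.93,0.17,0,0,0]],
  ],
)

```text
time_s: 4.8
tool_pos: [614.4, 104.9, 20.2]
ee_rot: [-0.0, 0.084, 0.996, 0.0]
contact_force: [0.7, -0.4, 0.3]
finger_gap: -0.0
finger_force: 0.6
```

```bash
cat > chk.py <<'E'
from h import *
import sys
p=np.load("p.npy"); s=get_state(); print(s["tool_pos"].round(1) if hasattr(s["tool_pos"],"round") else s["tool_pos"],np.round(s["contact_force"],1))
I=[get_image(n) for n in("top","side")]
inv=lambda w:(np.array([[np.cos(p[2]),np.sin(p[2])],[-np.sin(p[2]),np.cos(p[2])]])@(w[:2]-p[:2])).round(1)
print("tcp guide",inv(np.array(s["tool_pos"])))
for n,i in zip(("top","side"),I):
    for d in find_in(n,"carrier")[:2]+find_in(n,"spare")[:2]: print(n,round(d["conf"],2),d["pixel"],inv(ray(i,d["pixel"],38)))
if len(sys.argv)>1: cv2.imwrite(sys.argv[1],cv2.resize(np.hstack([i["image"] for i in I]),(800,300))[:,:,::-1])
E
python3 chk.py pics/2.png
```

```text
[614.4 104.9  20.2] [ 0.7 -0.4  0.3]
tcp guide [-44.7 -99.8]
top 0.82 [398.7, 177.1] [-119.1   72.1]
side 0.64 [263.0, 278.6] [   5.2 -101.4]
side 0.85 [322.2, 177.3] [-106.7   68.6]
side 0.67 [337.9, 282.7] [ 62.6 -35.6]
```

View pics/2.png

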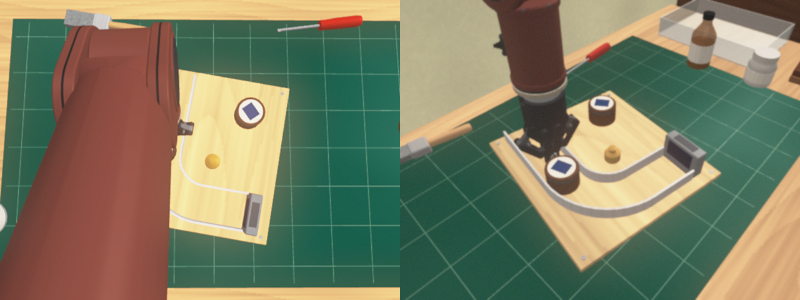

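Call:
play_rows(
  increments=[
    [[-0.077,0.013,0,0.017,0],[-0.155,0.027,0,0.033,0],[-0.234,0.04,0,0.05,0],[-0.312,0.054,0,0.075,0],[-0.39,0.067,0,0.09,0],[-0.475,0.08,0,0.117,0],[-0.55,0.09,0,0.158,0],[-0.63,0.092,0,0.2,0],[-0.71,0.088,0,0.242,0],[-0.788,0.077,0,0.275,0],[-0.865,0.058,0,0.313,0],[-0.94,0.035,0,0.35,0]],
  ],
)

```text
time_s: 6.3
tool_pos: [520.6, 108.2, 20.4]
ee_rot: [0.0, -0.28, 0.96, 0.0]
contact_force: [2.4, 0.4, -0.8]
finger_gap: -0.002
finger_force: 0.9
```

```bash
python3 chk.py pics/3.png
```

```text
[520.6 108.2  20.4] [ 2.4  0.4 -0.8]
tcp guide [ 48.3 -87.2]
top 0.81 [291.9, 304.8] [ 78.  -42.4]
top 0.8 [398.2, 181.6] [-112.7   72.4]
side 0.58 [335.6, 306.1] [ 87.9 -58.6]
side 0.71 [335.6, 182.7] [-85.3  76.2]
```

View pics/3.png

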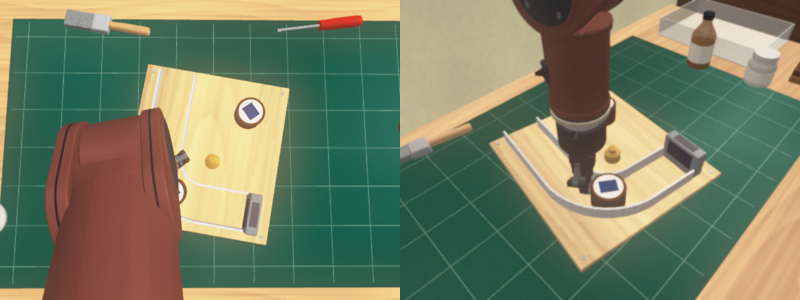

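Call:
play_rows(
  increments=[
    [[-0.075,-0.026,0,0.037,0],[-0.145,-0.061,0,0.075,0],[-0.213,-0.1,0,0.112,0],[-0.277,-0.146,0,0.15,0],[-0.338,-0.196,0,0.187,0],[-0.394,-0.25,0,0.225,0],[-0.446,-0.309,0,0.262,0],[-0.493,-0.372,0,0.3,0],[-0.535,-0.438,0,0.337,0],[-0.572,-0.507,0,0.37,0],[-0.603,-0.579,0,0.39,0],[-0.629,-0.654,0,0.4,0]],
  ],
)

```text
time_s: 7.8
tool_pos: [460.3, 50.6, 17.6]
ee_rot: [-0.003, -0.631, 0.776, 0.002]
contact_force: [0.8, 1.0, 1.1]
finger_gap: -0.001
finger_force: 0.8
```

```bash
python3 chk.py pics/4.png
```

```text
[460.3  50.6  17.6] [0.8 1.  1.1]
tcp guide [ 98.1 -20.3]
top 0.83 [397.5, 181.2] [-113.1   71.4]
side 0.96 [414.9, 292.7] [126.6  24.8]
side 0.76 [318.6, 179.6] [-105.5   61.4]
```

View pics/4.png

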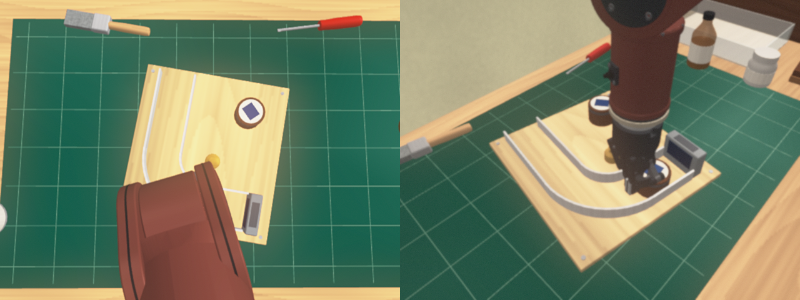

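Call:
play_rows(
  increments=[
    [[-0.015,-0.05,0.03,0.01,0],[-0.03,-0.1,0.03,0.02,0],[-0.043,-0.15,0.03,0.02,0],[-0.054,-0.2,0.03,0.02,0],[-0.062,-0.25,0.03,0.02,0],[-0.07,-0.3,0.03,0.02,0],[-0.079,-0.35,0.03,0.02,0],[-0.087,-0.4,0.03,0.02,0],[-0.087,-0.4,0.03,0.02,0]],
  ],
)

```text
time_s: 9.0
tool_pos: [450.8, 10.2, 19.9]
ee_rot: [-0.004, -0.647, 0.763, 0.002]
contact_force: [-0.4, 0.1, -0.6]
finger_gap: 0.001
finger_force: 0.0
```

Call:
play_rows(
  increments=[
    [[-0.004,-0.02,0,0,0],[-0.007,-0.04,0,0,0],[-0.007,-0.04,0,0,0]],
  ],
)

```text
time_s: 9.3
tool_pos: [450.4, 7.4, 20.2]
ee_rot: [-0.003, -0.647, 0.763, 0.002]
contact_force: [0.7, 6.5, -0.9]
finger_gap: -0.003
finger_force: 3.1
```

Call:
play_rows(
  increments=[
    [[-0.003,-0.02,0,0,0],[-0.003,-0.02,0,0,0],[-0.003,-0.02,0,0,0]],
  ],
)

```text
time_s: 9.6
tool_pos: [450.7, 7.2, 20.4]
ee_rot: [-0.002, -0.647, 0.762, 0.003]
contact_force: [2.5, 13.8, -2.7]
finger_gap: 0.0
finger_force: 6.6
```

```bash
python3 chk.py
```

```text
[450.7   7.2  20.4] [ 2.5 13.8 -2.7]
tcp guide [100.2  24.1]
top 0.59 [304.5, 219.0] [-39.3 -45.9]
top 0.69 [400.0, 179.5] [-116.    74.4]
side 0.79 [437.3, 281.4] [129.9  57.2]
side 0.9 [324.2, 180.1] [-99.8  67. ]
```

The tool has stopped and the force is rising, so the carrier is against the block. I'll back off along the channel, lift and clear the view.

Call:
play_rows(
  increments=[
    [[0.005,0.04,0,0,0],[0.02,0.13,0,0,0],[0.035,0.2,0,0,0],[0.035,0.2,0.3,0,0],[0.035,0.2,0.6,0,0],[0.035,0.2,1,0,0],[0.035,0.2,1,0,0]],
  ],
)

```text
time_s: 10.6
tool_pos: [454.6, 24.0, 122.4]
ee_rot: [-0.003, -0.646, 0.763, 0.001]
contact_force: [0.8, -0.0, -0.1]
finger_gap: -0.001
finger_force: 0.0
```

Call:
play_rows(
  increments=[
    [[0,0,0.35,0,0],[0,0.3,0.7,0,0],[0,0.6,1,0,0],[0,1,1,0,0],[0,1,1,0,0]],
  ],
)

```text
time_s: 11.1
tool_pos: [453.3, 127.3, 221.5]
ee_rot: [-0.003, -0.647, 0.762, 0.001]
contact_force: [-0.1, -0.9, -0.8]
finger_gap: -0.002
finger_force: 0.0
```

Call:
play_rows(
  increments=[
    [[0,0.35,0,0,0],[0,0.7,0,0,0],[0,1,0,0,0],[0,1,0,0,0]],
  ],
)

```text
time_s: 11.5
tool_pos: [451.8, 228.2, 220.0]
ee_rot: [-0.004, -0.649, 0.761, 0.003]
contact_force: [-1.0, -0.1, 0.1]
finger_gap: 0.0
finger_force: 0.0
```

Call:
play_rows(
  increments=[
    [[0,0.35,0,0,0],[0,0.7,0,0,0],[0,1,0,0,0],[0,1,0,0,0],[0,1,0,0,0]],
  ],
)

```text
time_s: 12.0
tool_pos: [453.0, 323.7, 219.6]
ee_rot: [-0.004, -0.647, 0.763, 0.002]
contact_force: [0.6, -1.2, 0.6]
finger_gap: 0.003
finger_force: 0.0
```

```bash
python3 chk.py; python3 - <<'E'
from h import *
p=np.load("p.npy")
I=[get_image(n) for n in("top","side")]
out=[]
for i,(c,r) in zip(I,((280,260),(370,190))):
    im=i["image"].copy()
    th=np.linspace(0,6.283,40)
    P=np.array([proj(i,g2w(p,100+32*np.cos(a),68+32*np.sin(a),54)) for a in th])
    k=cv2.resize(im[r:r+150,c:c+200],(400,300))
    cv2.polylines(k,[((P-[c,r])*2).astype(np.int32)],True,(255,0,0),1); out.append(k)
cv2.imwrite("pics/5.png",np.hstack(out)[:,:,::-1])
E
```

```text
[453.  323.7 219.6] [ 0.6 -1.2  0.6]
tcp guide [ 151.3 -288.2]
top 0.86 [368.3, 339.2] [105.5  65.9]
side 0.73 [428.7, 265.2] [105.9  67.5]
side 0.92 [322.8, 177.7] [-105.4   68.8]
```

View pics/5.png

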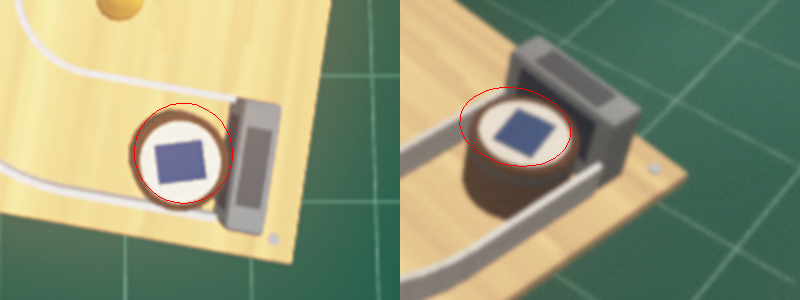

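```bash
python3 - <<'E'
from h import *
p=np.load("p.npy")
I=[get_image(n) for n in("top","side")]
inv=lambda w:(np.array([[np.cos(p[2]),np.sin(p[2])],[-np.sin(p[2]),np.cos(p[2])]])@(w[:2]-p[:2])).round(1)
out=[]
for n,i,(c,r) in zip("ts",I,((335,300),(395,205))):
    im=i["image"]; k=im[r:r+90,c:c+80]
    h=cv2.cvtColor(k,cv2.COLOR_RGB2HSV)
    m=((h[...,1]<50)&(h[...,2]>195)).astype(np.uint8)
    cs=max(cv2.findContours(m,0,1)[0],key=cv2.contourArea); e=cv2.fitEllipse(cv2.convexHull(cs))
    q=np.array(e[0])+[c,r]; print(n,q,e[1],inv(ray(i,q,54)))
    k=cv2.resize(k,(400,450),interpolation=cv2.INTER_CUBIC)
    for z in(10,36,54,68):
        P=[proj(i,g2w(p,x,100,z)) for x in(58,142)]
        P=((np.array(P)-[c,r]+.5)*5).astype(int); cv2.line(k,tuple(map(int,P[0])),tuple(map(int,P[1])),(255,0,0),1)
    out.append(k)
cv2.imwrite("pics/6.png",np.hstack(out)[:,:,::-1])
E
```

```text
t [369.68535233 340.7440834 ] (39.583587646484375, 40.58391571044922) [105.9  66.2]
s [431.90258026 256.31307602] (30.93950080871582, 45.09730529785156) [107.2  68.1]
```

View pics/6.png

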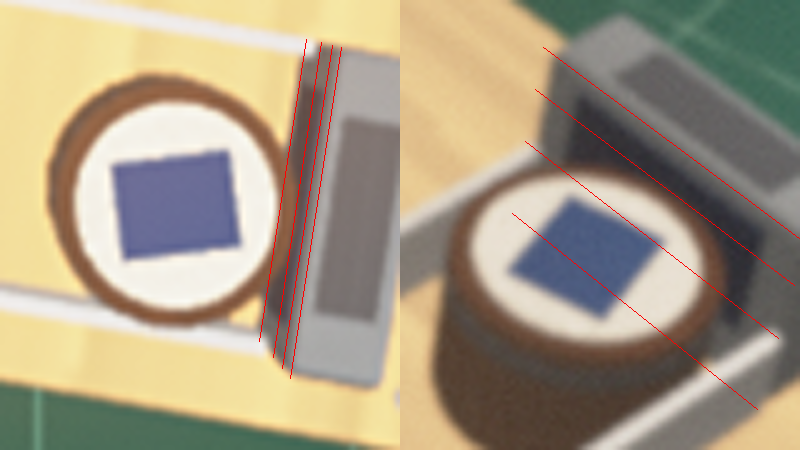

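The carrier is upright near the block, but I estimate a gap of up to about 2 mm in the top view, between the puck edge at about (394,337) and the face. I'll go back and press it home more firmly, then release slowly.

Call:
play_rows(
  increments=[
    [[0,-0.35,0,0,0],[0,-0.7,0,0,0],[0,-1,0,0,0],[0,-1,0,0,0]],
  ],
)

```text
time_s: 12.9
tool_pos: [454.5, 219.0, 219.8]
ee_rot: [-0.005, -0.644, 0.765, 0.0]
contact_force: [-0.6, -0.6, -0.1]
finger_gap: -0.002
finger_force: 0.0
```

Call:
play_rows(
  increments=[
    [[0,-0.35,0,0,0],[0,-0.7,0,0,0],[0,-1,0,0,0],[0,-1,0,0,0]],
  ],
)

```text
time_s: 13.3
tool_pos: [453.8, 119.7, 220.1]
ee_rot: [-0.005, -0.644, 0.765, 0.001]
contact_force: [-1.4, -0.1, -0.3]
finger_gap: 0.0
finger_force: 0.0
```

Call:
play_rows(
  increments=[
    [[0,-0.3,0,0,0],[0,-0.6,0,0,0],[0,-0.9,0,0,0],[0,-0.9,-0.35,0,0],[0,-0.9,-0.7,0,0],[0,-0.9,-0.7,0,0],[0,-0.9,-0.7,0,0]],
  ],
)

```text
time_s: 14.0
tool_pos: [457.0, 36.6, 149.1]
ee_rot: [-0.006, -0.646, 0.763, 0.002]
contact_force: [0.1, 1.3, 0.8]
finger_gap: -0.0
finger_force: 0.0
```

Call:
play_rows(
  increments=[
    [[-0.06,-0.03,-0.3,0,0],[-0.06,-0.03,-0.6,0,0],[-0.06,-0.03,-0.85,0,0],[-0.06,-0.03,-1,0,0],[-0.06,-0.03,-1,0,0]],
  ],
)

```text
time_s: 14.5
tool_pos: [451.3, 33.6, 48.4]
ee_rot: [-0.006, -0.646, 0.763, 0.002]
contact_force: [0.5, 0.3, 1.1]
finger_gap: 0.001
finger_force: 0.0
```

Call:
play_rows(
  increments=[
    [[0,0,-0.15,0,0],[0,0,-0.28,0,0],[0,0,-0.28,0,0]],
  ],
)

```text
time_s: 14.8
tool_pos: [450.8, 32.8, 20.2]
ee_rot: [-0.006, -0.645, 0.764, 0.002]
contact_force: [-0.5, -0.7, -0.2]
finger_gap: -0.003
finger_force: 0.0
```

Call:
play_rows(
  increments=[
    [[-0.007,-0.04,0,0,0],[-0.014,-0.08,0,0,0],[-0.02,-0.12,0,0,0],[-0.027,-0.16,0,0,0],[-0.034,-0.19,0,0,0],[-0.038,-0.22,0,0,0],[-0.042,-0.24,0,0,0],[-0.042,-0.24,0,0,0]],
  ],
)

```text
time_s: 15.6
tool_pos: [446.5, 8.4, 20.3]
ee_rot: [-0.006, -0.645, 0.764, 0.001]
contact_force: [-0.4, 0.9, -0.8]
finger_gap: 0.001
finger_force: 0.0
```

Call:
play_rows(
  increments=[
    [[-0.003,-0.015,0,0,0],[-0.005,-0.03,0,0,0],[-0.005,-0.03,0,0,0]],
  ],
)

```text
time_s: 15.9
tool_pos: [446.4, 8.0, 20.5]
ee_rot: [-0.004, -0.646, 0.763, 0.002]
contact_force: [2.3, 8.5, -2.7]
finger_gap: 0.005
finger_force: 4.5
```

Call:
play_rows(
  increments=[
    [[-0.003,-0.02,0,0,0],[-0.006,-0.04,0,0,0],[-0.006,-0.04,0,0,0]],
  ],
)

```text
time_s: 16.2
tool_pos: [446.8, 7.8, 20.9]
ee_rot: [-0.002, -0.647, 0.762, 0.003]
contact_force: [4.5, 23.3, -4.7]
finger_gap: -0.0
finger_force: 11.6
```

```bash
python3 chk.py
```

```text
[446.8   7.8  20.9] [ 4.5 23.3 -4.7]
tcp guide [104.1  24.2]
top 0.7 [400.3, 181.7] [-113.    75.3]
side 0.77 [432.9, 283.9] [129.6  50.4]
```

The tool stalls at the same place (guide y = 24.2) under 23 N, so the carrier is solidly against the block. I'll release gently and retreat.

Call:
play_rows(
  increments=[
    [[0.003,0.02,0,0,0],[0.007,0.04,0,0,0],[0.01,0.06,0,0,0],[0.014,0.08,0,0,0],[0.02,0.13,0,0,0],[0.04,0.22,0,0,0],[0.04,0.24,0,0,0],[0.04,0.24,0.3,0,0],[0.04,0.24,0.6,0,0],[0.04,0.24,1,0,0],[0.04,0.24,1,0,0]],
  ],
)

```text
time_s: 17.6
tool_pos: [452.0, 26.3, 124.3]
ee_rot: [-0.004, -0.645, 0.765, -0.001]
contact_force: [-0.2, -0.6, 0.2]
finger_gap: 0.002
finger_force: 0.0
```

Call:
play_rows(
  increments=[
    [[0,0,0.35,0,0],[0,0.3,0.7,0,0],[0,0.6,1,0,0],[0,1,1,0,0],[0,1,1,0,0]],
  ],
)

```text
time_s: 18.1
tool_pos: [449.2, 128.9, 221.2]
ee_rot: [-0.005, -0.647, 0.763, 0.001]
contact_force: [0.1, -0.9, 0.4]
finger_gap: 0.002
finger_force: 0.0
```

Call:
play_rows(
  increments=[
    [[0,0.35,0,0,0],[0,0.7,0,0,0],[0,1,0,0,0],[0,1,0,0,0]],
  ],
)

```text
time_s: 18.5
tool_pos: [447.7, 230.0, 219.8]
ee_rot: [-0.006, -0.648, 0.761, 0.003]
contact_force: [-0.5, 0.9, 0.2]
finger_gap: -0.002
finger_force: 0.0
```

Call:
play_rows(
  increments=[
    [[0,0.35,0,0,0],[0,0.7,0,0,0],[0,1,0,0,0],[0,1,0,0,0],[0,1,0,0,0]],
  ],
)

```text
time_s: 19.0
tool_pos: [449.0, 325.5, 219.5]
ee_rot: [-0.007, -0.646, 0.763, 0.002]
contact_force: [0.1, -0.6, -0.4]
finger_gap: -0.0
finger_force: 0.0
```

```bash
python3 chk.py pics/7.png; python3 - <<'E'
from h import *
p=np.load("p.npy")
i=get_image("top"); c,r=335,300; k=i["image"][r:r+90,c:c+80]
h=cv2.cvtColor(k,cv2.COLOR_RGB2HSV)
m=((h[...,1]<50)&(h[...,2]>195)).astype(np.uint8)
e=cv2.fitEllipse(cv2.convexHull(max(cv2.findContours(m,0,1)[0],key=cv2.contourArea))); print(np.array(e[0])+[c,r])
E
```

```text
[449.  325.5 219.5] [ 0.1 -0.6 -0.4]
tcp guide [ 155.6 -289.3]
top 0.71 [369.0, 340.1] [106.5  67. ]
top 0.58 [398.1, 180.2] [-114.6   72. ]
side 0.88 [427.0, 265.9] [105.5  65.1]
side 0.66 [319.1, 177.3] [-109.3   65.1]
[369.71141052 340.74938965]
```

View pics/7.png

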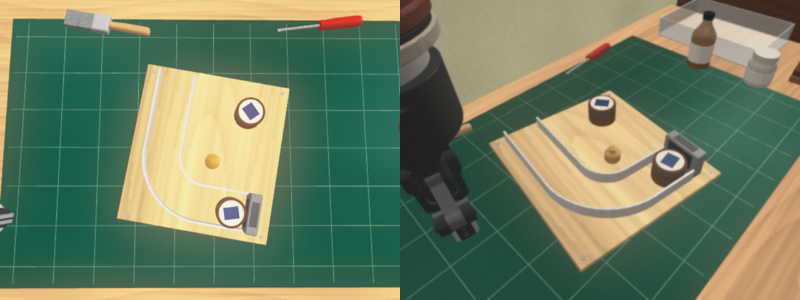

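The carrier stands upright at the block and has not moved at all after the second push (still at pixel 369.7, 340.7), so it was already home. The spare is where it started, and the arm is clear.

```bash
python3 -c "
from station import *
print(job_done())"
```

```text
the job is handed in; nothing more can be done
None
```

The carrier was pushed round the bend and stands upright in the guide, home against the lamp block: it did not move under a second push of about 23 N. The spare was not shifted, and the job was handed in at about 19 s.

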